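# Slide the panel carrier home under the drag spring of the rub tester and start it

### The arm

A 6-joint arm with a two-finger parallel gripper is mounted at the origin on the work surface. World frame = base frame: x ahead of the robot, y to its left, z up, the work surface at z = 0. Lengths are in mm, angles in rad, forces in N, time in s.
With the tool pointing down it reaches from about 325 to 850 mm from the base axis. Payload 15.5 kg.
Tool frame: the origin (TCP) lies midway between the tips of the shut fingers; the grasp point (between the pads) lies 19 mm behind it; z points along the fingers, y is the direction in which the jaws open and shut (so a half turn about z gives the same grasp; the last joint's range is limited). The gripper opens to 91 mm and grips with 3 to 60 N. Pads are 32 mm wide; open, the fingers measure 118 mm over their backs; the gripper's body (76 mm by 178 mm) begins 60 mm behind the grasp point.
Start: joints at [1.077, 0.494, 1.345, -0, 1.302, -0.096], TCP at [242.691, 575.958, 213.915] pointing down, gripper open.
Joint ranges: [-2.91, 2.91], [-0.82, 2.16], [0.22, 2.67], [-1.22, 4.37], [0.12, 2.79], [-3.08, 3.08]. Speed limits (rad/s): [1.89, 1.89, 2.57, 3.01, 3.01, 3.01].

### API

Orientations are given as [roll, pitch, yaw] about the fixed x, y, z axes, in that order (R = Rz(yaw) Ry(pitch) Rx(roll)).
In Python, from cell import get_state, grab_frame, camera_info, close_job, boxes_of gives the robot as it stands.
- The arm moves only by the shell command python3 -m pendant 'ROWS' [OPENING] [FORCE]. ROWS is text: rows parted by semicolons, each of 6 numbers parted by spaces: the shift along the tool's x, y, z each as a share of 250 mm, from -1 to 1, then the turn, a rotation vector about the tool's x, y, z each as a share of pi/2 rad, from -1 to 1. A call has 1 to 8 rows; each row is the pose to reach, as a shift and turn from the pose measured when the call began, along the tool's axes at that moment; what a row does not reach only later rows make up. A row lasts 1/12 s, in which the tool goes at most 41.7 mm and 7.16 degrees, less where a joint would pass 70% of its speed; a pose out of reach is approached as far as the arm can. A call with a number of a shift or a turn outside -1 to 1 is refused whole. A call with a gripper value outside its range is refused whole. OPENING is the opening, from 0 (shut) to 1 (fully open), set as the call begins (- or left out, the last holds). The fingers move at their own pace and stop on an object; FORCE is the grip in N (left out, the last holds). Time passes only in rows, so rows that repeat a pose let the fingers close. It gives the time, the measured TCP pose, the force and the opening at its end, in the units of the state.
- get_state(): the state, without advancing time (a new reading comes with each control period).
- grab_frame(name): name is "side" or "top" or "wrist"; returns (picture, depth): 384x512x3 uint8, red, green, blue; 384x512 float32, mm along the optical axis (not along the pixel's ray), 0 where there is no reading.
- camera_info(name): a dict with "camera_matrix" (3x3 intrinsics, pixels), "pose" (4x4, takes a point from camera to world coordinates). Camera axes: x right, y down, z forward; pixel columns grow to the right and rows downward; lengths in mm; the calibration is good to about 2 mm. A picture is of the moment at which its call begins: read the wrist's pose just before it. camera_info takes no time and is no camera call; for the wrist camera it gives the pose at the moment of the call.
- close_job(): hands the job in, once; it reports no verdict.
Trained networks look in the newest picture that a camera, given by its name, has taken for a name from the list of things; names that differ only in an ending like _2 or _b are one class to them, and where a whole thing is asked for, a point or a joint stands for the part that bears it (a point fixed in the world has none). Each returns a list of dicts, best first, with "confidence" (0 to 1); they miss things now and then, are a little off and sometimes report something else, mostly with a low value. They report only what shows in the picture. A call takes as long as a camera call.
- boxes_of(camera, target): "location" ([x, y, z] in mm, in the coordinates of the camera as it stood for that picture, good to about 4 mm: the middle of the surface that is visible of it).
The state is a dict: "clock": time; "q": joint angles; "joint_velocities": joint speeds; "tau": joint torques, N m; "position": TCP position; "ee_rot": TCP orientation; "wrist_force": force on the tool from outside, world axes, zero at the start; "wrist_torque": the same for the moment, N m; "grip_width": opening from 0.0 (shut) to 1.0 (fully open).
Only numpy, scipy, OpenCV 4.12 (cv2) and the standard library are available. Lean on these libraries where they do the work, as an engineer would, in place of code of your own. Each camera call takes 0.05 s, during which the arm holds its last target.

### The job

Load the rub tester: with the fingertips press down hard on the orange pad of the panel carrier and, keeping it pressed down, slide it along its lane under the brass leaf spring until it is fully home against the end stop. Then press the green start button once it is home, and let go. Do not lift the carrier, and leave the bottles, jars and tin standing where they are.

Things in the scene. Friction and masses are not known exactly. Their poses are not given: they have to be found in the camera images.
- tester: Benchtop rub tester, fixed. Origin on the table; x = sliding direction (robot side to end stop), z up. Spans x -150..230, y -100..90 mm. Straight lane x -100..110 mm, 73 mm wide, centred on y = 20 mm, smooth floor (PTFE-like, friction about 0.12) at z = 22 mm. Guides, deck and near shoulder round it are at z = 30 mm, level with the carrier's top, so at first its edges cannot be pushed.
- stop (a point): Middle of the foot of the end stop's face, on the lane floor (tester x = 110, y = 20, z = 22 mm). The stop is an aluminium block 48 mm high (54 at the leaf's clamp), 40 mm thick; behind it a white drive housing, 75 mm high.
- carrier: Loose panel carrier flat in the lane: dark plate 130 x 70 x 8 mm, 0.14 to 0.28 kg. Origin: centre of its underside; x along its length to the end stop. Flush on top: lavender panel in front; behind, an orange ribbed finger pad 44 x 52 mm centred at x = -38 mm. Fully home its front edge meets the end stop: origin at tester x = 45 mm. It starts 69 to 77 mm short of that.
- leaf (a joint): Brass leaf spring 44 mm wide over the lane's far end, hinged on the end stop; slopes down to its nose at tester x = 58 mm, then up like a ski tip to x = 39, z = 35 mm. Rad: 0 = down (nose 3 mm below the carrier's top), about 0.055 = riding on the carrier. Bears down with about 7 N, resists entry with some 3 to 5 N: pressed too lightly, the fingertip slips (some 20 N of press serves).
- start_top (a point): Centre of the top of the green start button, 26 mm across, in a black round housing on the tester's right-hand deck (y = -60 mm, x = -65 mm in the tester's frame), 52 mm above the table when not pressed.
- start (a joint): Start button travel in m: 0 up, 0.006 fully pressed (5 N). Springs back.
- sample_jar: Bystander: small jar, 34 mm across, 48 mm high, standing on the tester's right-hand deck. Origin: centre of its underside.
- drop_bottle: Bystander: small yellow bottle with a red cap, 34 mm across, 75 mm high, standing on the tester's white drive housing. Origin: centre of its underside.
- white_bottle: Bystander: white bottle, 72 mm across, 170 mm high. Origin: centre of its underside.
- black_jar: Bystander: black jar, 84 mm across, 100 mm high. Origin: centre of its underside.
- paint_tin: Bystander: steel paint tin with a lavender label, 80 mm across, 95 mm high. Origin: centre of its underside.
- yellow_bottle: Bystander: white bottle with a yellow cap, 56 mm across, 110 mm high. Origin: centre of its underside.

How it is judged:
By the outcome, as a careful person would: the job done as asked, in the order asked, and still so for the second after the job is handed in, with the robot touching nothing.
It also fails if it takes over 48 s, if anything falls off the work surface, if the arm or the gripper's body presses on something with over 40 N, if the wrist force passes 120 N, or if a joint passes its speed limit or range.

## Working session

There is one attempt and no reset: what is moved stays moved. The work goes in short steps, Python scripts to look and compute and a shell command to move; the robot and the scene stay as the last step left them, time stands still between calls to the robot, and variables do not carry over. Pictures are saved under pics/ and viewed, and the job is handed in when it is done.

```bash
ls; mkdir -p pics
python3 - <<'E'
from cell import *
import cv2,json
s=get_state();print(s)
for n in ("side","top","wrist"):
    ci=camera_info(n);print(n,ci["camera_matrix"],ci["pose"])
    p,d=grab_frame(n);cv2.imwrite(f"pics/{n}0.png",p[:,:,::-1])
E
```

```text
pics
{'clock': 0.0, 'q': array([ 1.07651200e+00,  4.94208316e-01,  1.34615971e+00, -3.26119460e-05,
        1.30247321e+00, -9.55348712e-02]), 'joint_velocities': array([-0.00033509, -0.00177696, -0.00120592,  0.00052112,  0.00118344,
       -0.00031314]), 'tau': array([-4.28421990e-03, -8.78816772e+01, -3.81855476e+01,  7.05321645e-02,
        5.30954450e-02, -2.15031218e-04]), 'position': array([242.50796604, 575.61068518, 213.31294986]), 'ee_rot': array([-3.14034677e+00, -8.78104728e-05,  2.74285181e+00]), 'wrist_force': array([-0.26673421, -0.73043237,  0.19324384]), 'wrist_torque': array([-0.02125248,  0.01836062,  0.02307613]), 'grip_width': 1.0015241121187128}
side [[371.29102794   0.         261.98079219]
 [  0.         371.29102794 190.98875871]
 [  0.           0.           1.        ]] [[ 8.12893530e-01 -3.30656206e-01  4.79448206e-01  1.66946080e+02]
 [-5.82110851e-01 -4.87753172e-01  6.50571902e-01 -6.51788706e+02]
 [ 1.87367460e-02 -8.07937693e-01 -5.88969963e-01  6.71284308e+02]
 [ 0.00000000e+00  0.00000000e+00  0.00000000e+00  1.00000000e+00]]
top [[421.38510757   0.         255.56913585]
 [  0.         421.38510757 197.33177593]
 [  0.           0.           1.        ]] [[-1.88515538e-02 -9.85176019e-01  1.70507565e-01  3.80401669e+02]
 [-9.99754554e-01  2.05592694e-02  8.25519013e-03 -1.27626394e+01]
 [-1.16383263e-02 -1.70310092e-01 -9.85321786e-01  1.49171190e+03]
 [ 0.00000000e+00  0.00000000e+00  0.00000000e+00  1.00000000e+00]]
wrist [[273.03041142   0.         256.288214  ]
 [  0.         273.03041142 188.4089983 ]
 [  0.           0.           1.        ]] [[ 3.88655395e-01  8.95871312e-01  2.15317383e-01  1.81025588e+02]
 [ 9.21382259e-01 -3.77561396e-01 -9.22069644e-02  6.01669785e+02]
 [-1.31004231e-03  2.34226351e-01 -9.72181207e-01  3.83824886e+02]
 [ 0.00000000e+00  0.00000000e+00  0.00000000e+00  1.00000000e+00]]
```

View pics/side0.png

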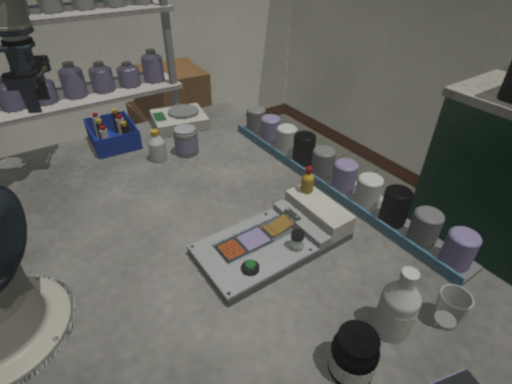

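View pics/top0.png

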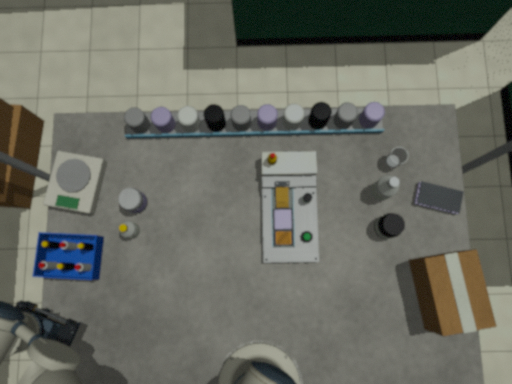

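View pics/wrist0.png

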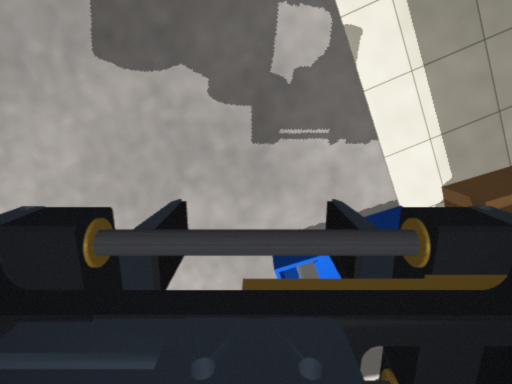

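The side picture shows the tester in the middle (carrier around pixel 258,238, button at 250,267, jar at 297,238). In the top picture it lies straight ahead of the robot: carrier at 283,217, button at 307,237, jar at 307,198, yellow dropper at 272,159. The other things are far away from it.

```bash
cat > h.py <<'E'
import numpy as np,cv2
from cell import *
def w(cam_pose,p): return cam_pose[:3,:3]@np.array(p)+cam_pose[:3,3]
def pix2w(ci,u,v,z):
    "intersect pixel ray with plane world z"
    K=ci["camera_matrix"];P=ci["pose"]
    r=P[:3,:3]@np.linalg.solve(K,[u,v,1]);t=(z-P[2,3])/r[2]
    return P[:3,3]+t*r
E
python3 - <<'E'
from h import *
np.set_printoptions(precision=1,suppress=True)
for n in ("side","top"):
    ci=camera_info(n)
    p,d=grab_frame(n)
    for t in ("tester","carrier","start_top","leaf","sample_jar","drop_bottle"):
        for b in boxes_of(n,t)[:2]:
            print(n,t,round(b["confidence"],2),w(ci["pose"],b["location"]))
    cv2.imwrite(f"pics/{n}1.png",cv2.resize((p[190-0:310,170:370] if n=="side" else p[140:275,240:340])[:,:,::-1],None,fx=4,fy=4,interpolation=cv2.INTER_CUBIC))
    np.save(f"{n}_d.npy",d);np.save(f"{n}_p.npy",p)
print(get_state()["clock"])
E
```

```text
side carrier 0.95 [516.  -98.7  31.9]
side start_top 0.5 [ 485.4 -179.4   56.8]
side leaf 0.66 [627.9 -95.1  38. ]
side leaf 0.65 [518.  -97.8  31.3]
side sample_jar 0.54 [ 608.5 -184.3   66.9]
side drop_bottle 0.61 [744.6 -66.8 119.4]
top tester 0.66 [ 616.1 -129.9   27.4]
top carrier 0.71 [527.8 -93.1  28.8]
top start_top 0.44 [ 493.8 -167.5   53.3]
top leaf 0.56 [634.2 -93.3  36.1]
top sample_jar 0.66 [ 619.7 -170.8   80.2]
top sample_jar 0.18 [634.3 -93.5  36.8]
top drop_bottle 0.67 [749.9 -57.7 123.8]
top drop_bottle 0.53 [527.6 -93.3  26. ]
0.85
```

View pics/side1.png

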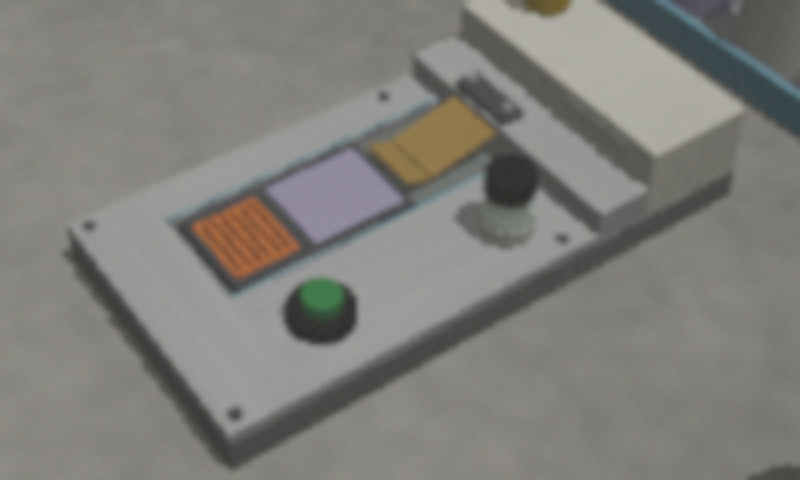

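View pics/top1.png

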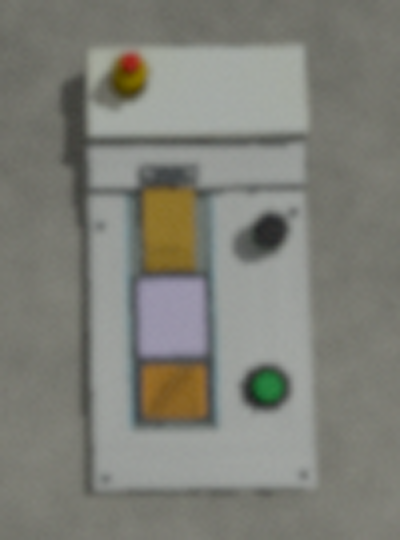

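Run:
```python
from h import *
np.set_printoptions(precision=1,suppress=True)
ct=camera_info("top");cs=camera_info("side")
f=lambda u,v:(240+(u+.5)/4-.5,140+(v+.5)/4-.5)
g=lambda u,v:(170+(u+.5)/4-.5,190+(v+.5)/4-.5)
print("top")
for n,(u,v),z in [("nearL",(92,490),30),("nearR",(318,487),30),("button",(267,386),52),("padNL",(139,420),30),("padNR",(211,418),30),("padFR",(208,362),30),("padFL",(141,364),30),("stopL",(90,190),30),("stopR",(305,186),48),("holeL",(105,478),30),("holeR",(303,475),30),("holeFL",(99,226),30)]:
    print(n,pix2w(ct,*f(u,v),z))
print("side")
for n,(u,v),z in [("button",(322,290),52),("padL",(191,228),30),("padF_L",(252,196),30),("padNR",(238,281),30),("padFR",(301,248),30),("cornerL",(72,232),30),("cornerR",(232,437),30),("holeNL",(90,226),30),("holeNR",(235,413),30),("holeFL",(384,97),30),("holeFR",(562,239),30)]:
    print(n,pix2w(cs,*g(u,v),z))
```

```text
top
nearL [407.4 -20.5  30. ]
nearR [ 406.3 -213.9   30. ]
button [ 491.8 -171.3   52. ]
padNL [466.4 -62.3  30. ]
padNR [ 466.9 -124.4   30. ]
padFR [ 515.3 -123.4   30. ]
padFL [514.7 -65.3  30. ]
stopL [669.5 -24.4  30. ]
stopR [ 665.5 -211.7   48. ]
holeL [417.4 -31.8  30. ]
holeR [ 416.7 -201.5   30. ]
holeFL [637.  -31.6  30. ]
side
button [ 491.5 -172.8   52. ]
padL [466.1 -68.9  30. ]
padF_L [511.3 -66.   30. ]
padNR [ 466.7 -122.2   30. ]
padFR [ 511.7 -120.7   30. ]
cornerL [405.4 -31.3  30. ]
cornerR [ 406.3 -214.6   30. ]
holeNL [416.6 -32.8  30. ]
holeNR [ 415.7 -202.3   30. ]
holeFL [636.  -34.4  30. ]
holeFR [ 645.8 -203.9   30. ]
```

```bash
cat >> h.py <<'E'
from scipy.spatial.transform import Rotation as Ro
def rows(target,yaw,roll=np.pi,pitch=0):
    s=get_state();R=Ro.from_euler('xyz',s["ee_rot"])
    d=R.inv().apply(np.array(target)-s["position"])/250
    t=(R.inv()*Ro.from_euler('xyz',[roll,pitch,yaw])).as_rotvec()/(np.pi/2)
    print("share",np.round(d,4),"turn",np.round(t,4), "n",np.ceil(np.linalg.norm(d)*250/41.7))
def st():
    s=get_state();print("t %.2f"%s["clock"],"pos",np.round(s["position"],1),"rpy",np.round(s["ee_rot"],3),"F",np.round(s["wrist_force"],1),"w",round(s["grip_width"],3))
E
python3 -c "
from h import *
rows([450,-94,230],np.pi)"
```

```text
share [-1.8047 -2.1476 -0.0644] turn [ 0.      0.     -0.2539] n 17.0
```

```bash
python3 -m pendant '-0.84 -1 -0.06 0 0 -0.12;-0.84 -1 -0.06 0 0 -0.12;-0.84 -1 -0.06 0 0 -0.12;-0.84 -1 -0.06 0 0 -0.12;-0.84 -1 -0.06 0 0 -0.12;-0.84 -1 -0.06 0 0 -0.12;-0.84 -1 -0.06 0 0 -0.12;-0.84 -1 -0.06 0 0 -0.12' 0 20; python3 -c "
from h import *
rows([450,-94,230],np.pi)"
```

```text
clock: 1.52
position: [339.3, 261.8, 229.2]
ee_rot: [3.142, 0.0, 2.931]
wrist_force: [0.5, 0.9, 0.3]
grip_width: 0.448
share [-0.7302 -1.2993 -0.0029] turn [-0.      0.0003 -0.1339] n 9.0
```

```bash
python3 -m pendant '-0.56 -1 0 0 0 -0.134;-0.56 -1 0 0 0 -0.134;-0.56 -1 0 0 0 -0.134;-0.56 -1 0 0 0 -0.134;-0.56 -1 0 0 0 -0.134;-0.56 -1 0 0 0 -0.134;-0.56 -1 0 0 0 -0.134;-0.56 -1 0 0 0 -0.134'
python3 - <<'E'
from h import *
rows([450,-94,230],np.pi)
np.set_printoptions(precision=1,suppress=True)
ci=camera_info("wrist");p,d=grab_frame("wrist");cv2.imwrite("pics/wrist2.png",p[:,:,::-1])
print(ci["pose"])
for t in ("carrier","start_top","sample_jar","leaf"):
    for b in boxes_of("wrist",t)[:2]: print(t,round(b["confidence"],2),w(ci["pose"],b["location"]))
st()
E
```

```text
clock: 2.18
position: [425.6, -16.5, 229.6]
ee_rot: [-3.14, 0.002, 3.139]
wrist_force: [-0.4, 0.7, -0.8]
grip_width: 0.007
share [-0.0985 -0.3098 -0.001 ] turn [-0.0009  0.0014 -0.0016] n 2.0
[[  0.    1.    0.2 358.4]
 [  1.   -0.   -0.  -15.7]
 [ -0.    0.2  -1.  399.9]
 [  0.    0.    0.    1. ]]
carrier 0.84 [462.3 -95.7  27.5]
carrier 0.66 [ 445.3 -146.1   29. ]
t 2.43 pos [423.7 -11.3 229.2] rpy [ 3.1  0.  -3.1] F [0.1 0.2 0.1] w 0.003
```

View pics/wrist2.png

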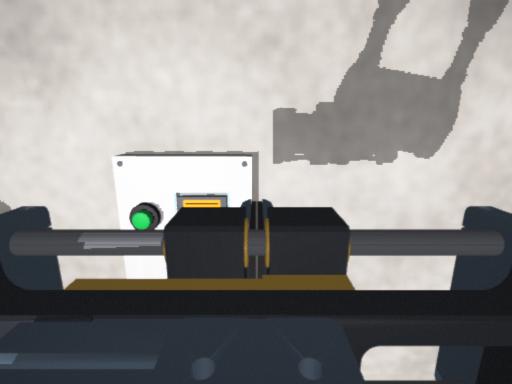

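The wrist picture shows the button at (141,220) and just the near edge of the pad at (202,203). The gripper hides the rest, so I'll move further over the tester, where the camera looks back onto the pad.

```bash
python3 -m pendant '-0.54 -0.33 0 0 0 0;-0.54 -0.33 0 0 0 0;-0.54 -0.33 0 0 0 0;-0.54 -0.33 0 0 0 0;-0.54 -0.33 0 0 0 0;-0.54 -0.33 0 0 0 0;-0.54 -0.33 0 0 0 0'
python3 - <<'E'
from h import *
np.set_printoptions(precision=1,suppress=True)
st()
ci=camera_info("wrist");p,d=grab_frame("wrist");cv2.imwrite("pics/wrist3.png",p[:,:,::-1])
np.save("w3_P.npy",ci["pose"]);np.save("w3_d.npy",d);np.save("w3_p.npy",p)
print(ci["pose"])
for t in ("carrier","start_top","sample_jar","leaf"):
    for b in boxes_of("wrist",t)[:2]: print(t,round(b["confidence"],2),w(ci["pose"],b["location"]))
st()
E
```

```text
clock: 3.02
position: [558.0, -92.3, 228.9]
ee_rot: [3.141, -0.001, -3.14]
wrist_force: [-0.8, 0.3, -0.4]
grip_width: 0.004
t 3.02 pos [558.  -92.3 228.9] rpy [ 3.1 -0.  -3.1] F [-0.8  0.3 -0.4] w 0.004
[[ -0.    1.    0.2 491.4]
 [  1.    0.    0.  -92.1]
 [  0.    0.2  -1.  399.4]
 [  0.    0.    0.    1. ]]
carrier 0.95 [516.6 -95.9  31.5]
start_top 0.59 [ 489.7 -171.6   50.5]
leaf 0.48 [595.4 -87.   34.4]
t 3.27 pos [558.1 -93.1 229.5] rpy [ 3.1  0.  -3.1] F [-0.4  0.8 -0.4] w 0.007
```

View pics/wrist3.png

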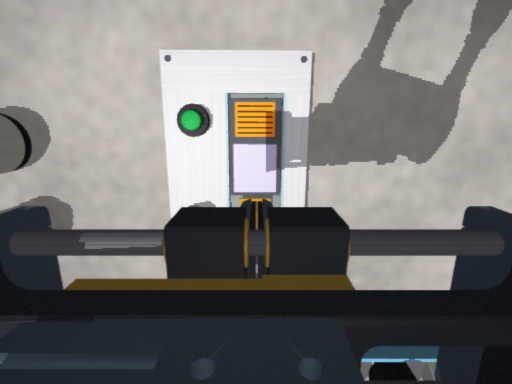

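The orange pad (235–275, 100–138), lavender panel and green button (191,120) are now clear. Next I'll segment them and fit the edges.

Run:
```python
from h import *
np.set_printoptions(precision=1,suppress=True)
p=np.load("w3_p.npy");d=np.load("w3_d.npy");P=np.load("w3_P.npy")
ci=dict(camera_matrix=camera_info("wrist")["camera_matrix"],pose=P)
hsv=cv2.cvtColor(p,cv2.COLOR_RGB2HSV)
def blob(lo,hi,box):
    m=cv2.inRange(hsv,lo,hi);k=np.zeros_like(m);x0,y0,x1,y1=box;k[y0:y1,x0:x1]=m[y0:y1,x0:x1]
    return cv2.morphologyEx(k,cv2.MORPH_CLOSE,np.ones((5,5)))
for n,lo,hi,box,z in [("pad",(8,150,100),(28,255,255),(225,90,285,145),30),("lav",(115,20,80),(150,120,255),(225,140,285,200),30),("btn",(45,120,60),(80,255,255),(170,95,215,145),52)]:
    m=blob(lo,hi,box);v,u=np.nonzero(m)
    r=cv2.minAreaRect(np.c_[u,v].astype(np.float32));print(n,r)
    c=cv2.boxPoints(r)
    print(" corners",np.array([pix2w(ci,*q,z)[:2] for q in c]),"centre",pix2w(ci,*r[0],z))
    dm=d[v,u];K=ci["camera_matrix"]
    X=(P[:3,:3]@(np.linalg.solve(K,np.c_[u,v,np.ones(len(u))].T)*dm)).T+P[:3,3]
    print(" depth med",np.median(X,0))
g=p.mean(2).astype(int)
for u,v in [(168,58),(304,59),(163,50),(311,51)]: print(u,v,pix2w(ci,u,v,30))
# deck side edges
for v in (70,85,150,170):
    r=hsv[v,:,:]; gr=np.abs(np.diff(g[v,:]))
    L=150+gr[150:175].argmax()+.5;Rr=298+gr[298:320].argmax()+.5
    print(v,L,Rr,pix2w(ci,L,v,30)[:2],pix2w(ci,Rr,v,30)[:2])
```

```text
pad ((254.5, 119.0), (34.0, 39.0), 90.0)
 corners [[ 465.2 -119.6]
 [ 465.1  -69.1]
 [ 508.3  -68.4]
 [ 508.4 -120.3]] centre [486.4 -94.3  30. ]
 depth med [486.4 -93.7  30.1]
lav ((254.5, 166.5), (49.0, 53.0), 0.0)
 corners [[ 586.7 -128.6]
 [ 513.6 -127. ]
 [ 513.6  -61.6]
 [ 586.6  -60.1]] centre [549.3 -94.4  30. ]
 depth med [551.2 -95.   30. ]
btn ((191.00001525878906, 120.00001525878906), (21.21320343017578, 19.798988342285156), 45.0)
 corners [[ 487.5 -190.4]
 [ 470.9 -172.3]
 [ 488.6 -154.7]
 [ 505.6 -172.9]] centre [ 488.  -172.6   52. ]
 depth med [ 488.  -172.6   51.5]
168 58 [ 412.8 -202.3   30. ]
304 59 [413.7 -32.5  30. ]
163 50 [ 403.6 -207.8   30. ]
311 51 [404.5 -24.2  30. ]
70 159.5 310.5 [ 426.7 -214. ] [426.5 -23.7]
85 160.5 310.5 [ 444.6 -214.2] [444.3 -22.9]
150 165.5 306.5 [ 527.  -214.1] [526.8 -24.4]
170 166.5 305.5 [ 554.3 -214.8] [554.  -24.5]
```

```bash
python3 -c "
from h import *
rows([487,-94.3,45],np.pi)"
```

```text
share [ 0.2847 -0.0048  0.7381] turn [0.0002 0.0002 0.0007] n 5.0
```

```bash
python3 -m pendant '0.285 0.005 0.3 0 0 0;0.285 0.005 0.4 0 0 0;0.285 0.005 0.5 0 0 0;0.285 0.005 0.6 0 0 0;0.285 0.005 0.68 0 0 0;0.285 0.005 0.72 0 0 0;0.285 0.005 0.738 0 0 0;0.285 0.005 0.738 0 0 0'
python3 - <<'E'
from h import *
st();rows([487,-94.3,32],np.pi)
p,d=grab_frame("side");cv2.imwrite("pics/side4.png",cv2.resize(p[170:310,170:370][:,:,::-1],None,fx=4,fy=4,interpolation=cv2.INTER_CUBIC))
E
```

```text
clock: 3.93
position: [487.4, -91.9, 45.2]
ee_rot: [3.141, 0.001, -3.14]
wrist_force: [-0.2, -0.1, 0.7]
grip_width: 0.007
t 3.93 pos [487.4 -91.9  45.2] rpy [ 3.141e+00  1.000e-03 -3.140e+00] F [-0.2 -0.1  0.7] w 0.007
share [ 0.0018 -0.0096  0.0528] turn [0.0001 0.0004 0.0008] n 1.0
```

View pics/side4.png

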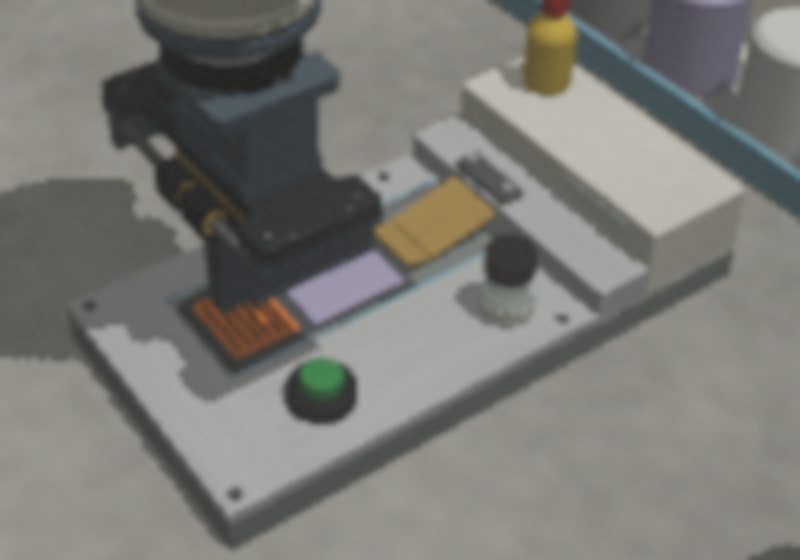

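The shut fingers hang over the pad's middle (pixel 240,300). The TCP is 2.4 mm off sideways, which I'll correct on the way down.

```bash
python3 -m pendant '0.002 -0.01 0.02 0 0 0;0.002 -0.01 0.035 0 0 0;0.002 -0.01 0.046 0 0 0;0.002 -0.01 0.052 0 0 0;0.002 -0.01 0.052 0 0 0' 0 30; python3 -m pendant '0 0 0.004 0 0 0;0 0 0.008 0 0 0;0 0 0.01 0 0 0;0 0 0.01 0 0 0'
```

```text
clock: 4.4
position: [487.3, -94.5, 32.8]
ee_rot: [-3.141, 0.001, -3.14]
wrist_force: [-0.8, 1.2, 0.0]
grip_width: 0.006
clock: 4.73
position: [487.4, -94.5, 30.3]
ee_rot: [-3.141, 0.002, -3.14]
wrist_force: [-0.5, -0.5, 0.4]
grip_width: 0.005
```

```bash
python3 -m pendant '0 0 0.002 0 0 0;0 0 0.004 0 0 0;0 0 0.006 0 0 0;0 0 0.006 0 0 0'
```

```text
clock: 5.07
position: [488.5, -94.9, 30.2]
ee_rot: [-3.141, 0.004, -3.14]
wrist_force: [-1.8, 0.6, 31.1]
grip_width: 0.007
```

```bash
python3 -m pendant '-0.01 0 0.006 0 0 0;-0.022 0 0.0065 0 0 0;-0.034 0 0.0065 0 0 0;-0.046 0 0.0065 0 0 0;-0.058 0 0.0065 0 0 0;-0.07 0 0.0065 0 0 0;-0.082 0 0.0065 0 0 0;-0.082 0 0.0065 0 0 0'
python3 - <<'E'
from h import *
st()
p,d=grab_frame("wrist");cv2.imwrite("pics/w5.png",p[:,:,::-1])
p,d=grab_frame("side");cv2.imwrite("pics/side5.png",cv2.resize(p[170:310,170:370][:,:,::-1],None,fx=4,fy=4,interpolation=cv2.INTER_CUBIC))
st()
E
```

```text
clock: 5.73
position: [510.5, -95.2, 30.2]
ee_rot: [-3.14, 0.007, -3.14]
wrist_force: [-2.4, 1.3, 33.4]
grip_width: 0.003
t 5.73 pos [510.5 -95.2  30.2] rpy [-3.14   0.007 -3.14 ] F [-2.4  1.3 33.4] w 0.003
t 5.83 pos [510.5 -95.2  30.2] rpy [-3.14   0.008 -3.14 ] F [-1.7  0.6 31.5] w 0.005
```

View pics/side5.png

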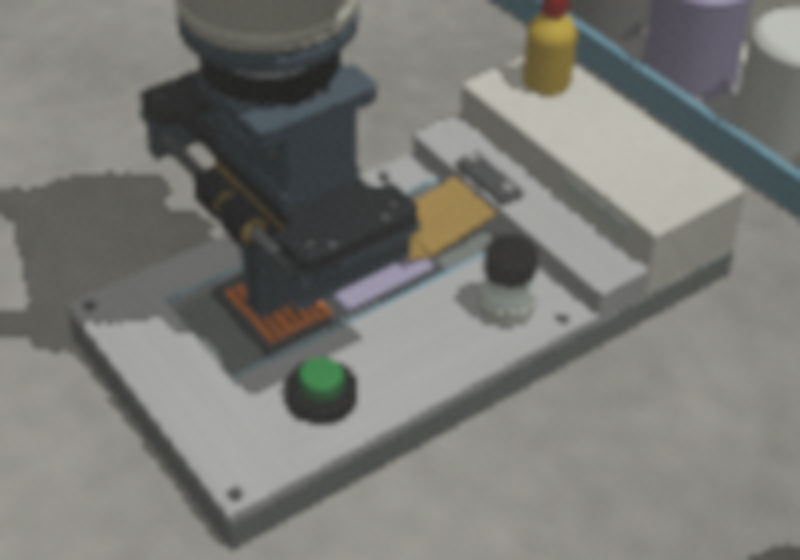

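View pics/w5.png

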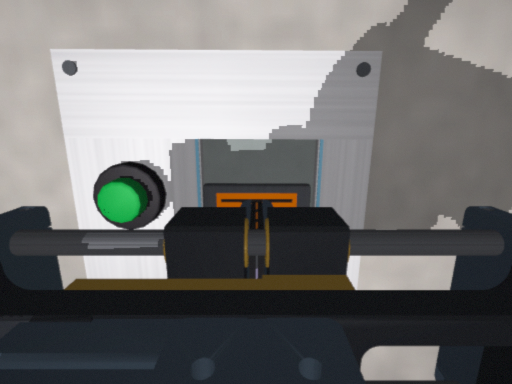

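The carrier follows: its rear edge shows at row 185 in the wrist picture, with the lane floor exposed behind it. Its front is now near the leaf's nose, so I'll press a little harder from here.

```bash
python3 -m pendant '-0.01 -0.002 0.0075 0 0.005 0;-0.022 -0.002 0.008 0 0.005 0;-0.034 -0.002 0.008 0 0.005 0;-0.046 -0.002 0.008 0 0.005 0;-0.058 -0.002 0.008 0 0.005 0;-0.07 -0.002 0.008 0 0.005 0;-0.082 -0.002 0.008 0 0.005 0;-0.09 -0.002 0.008 0 0.005 0'
python3 - <<'E'
from h import *
st();rows([561,-94.3,30],np.pi)
p,d=grab_frame("wrist");cv2.imwrite("pics/w6.png",p[:,:,::-1])
st()
E
```

```text
clock: 6.5
position: [534.2, -95.8, 30.2]
ee_rot: [-3.139, 0.003, -3.14]
wrist_force: [-5.8, 3.4, 37.1]
grip_width: 0.005
t 6.50 pos [534.2 -95.8  30.2] rpy [-3.139e+00  3.000e-03 -3.140e+00] F [-5.8  3.4 37.1] w 0.005
share [-0.1073  0.0058  0.001 ] turn [-0.0017  0.0016  0.0009] n 1.0
t 6.55 pos [534.6 -95.8  30.2] rpy [-3.139e+00  3.000e-03 -3.140e+00] F [-3.2  4.7 34.9] w 0.002
```

View pics/w6.png

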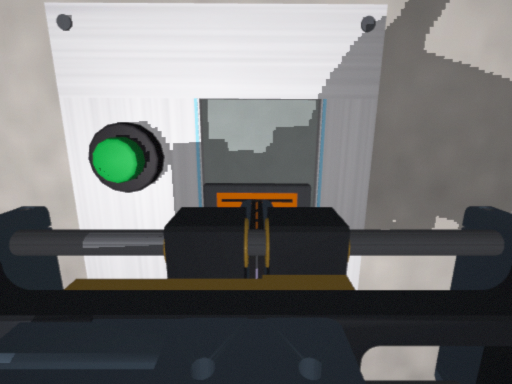

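The carrier's rear edge is still at row 185, so nothing has slipped. A sideways guide force of about 4 N has built up, so I'll shift slightly to +y.

```bash
python3 -m pendant '-0.01 0.004 0.0085 0 0.002 0;-0.022 0.006 0.0085 0 0.002 0;-0.034 0.006 0.0085 0 0.002 0;-0.046 0.006 0.0085 0 0.002 0;-0.058 0.006 0.0085 0 0.002 0;-0.07 0.006 0.0085 0 0.002 0;-0.082 0.006 0.0085 0 0.002 0;-0.092 0.006 0.0085 0 0.002 0'
python3 - <<'E'
from h import *
st();rows([561,-94.3,30],np.pi)
p,d=grab_frame("wrist");cv2.imwrite("pics/w7.png",p[:,:,::-1])
p,d=grab_frame("side");cv2.imwrite("pics/side7.png",cv2.resize(p[170:310,170:370][:,:,::-1],None,fx=4,fy=4,interpolation=cv2.INTER_CUBIC))
st()
E
```

```text
clock: 7.22
position: [559.1, -94.7, 30.2]
ee_rot: [-3.138, 0.003, -3.14]
wrist_force: [-3.6, 0.9, 36.3]
grip_width: 0.003
t 7.22 pos [559.1 -94.7  30.2] rpy [-3.138e+00  3.000e-03 -3.140e+00] F [-3.6  0.9 36.3] w 0.003
share [-0.0077  0.0017  0.0008] turn [-0.0024  0.002   0.0009] n 1.0
t 7.32 pos [559.6 -94.8  30.2] rpy [-3.138  0.004 -3.14 ] F [-1.4  1.1 33.8] w 0.003
```

View pics/w7.png

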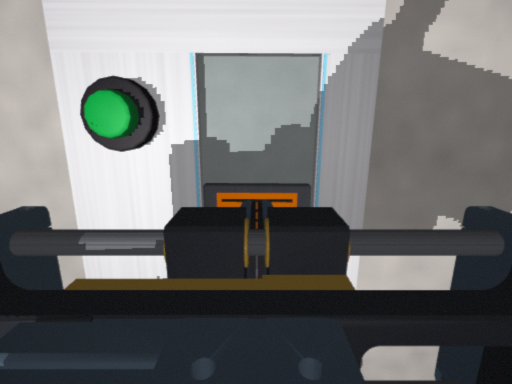

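View pics/side7.png

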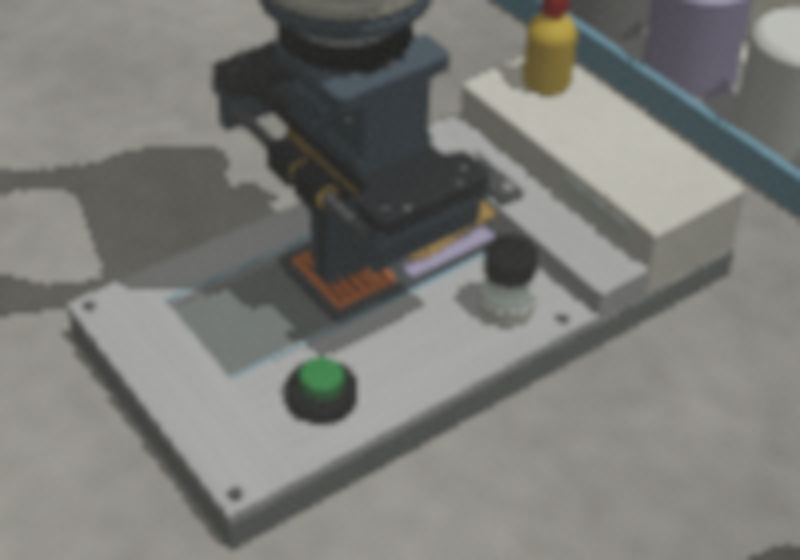

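Still no slip, and about 2–4 mm should be left. I'll creep forward and watch Fx for the stop.

```bash
python3 -m pendant '-0.006 0.002 0.0085 0 0.002 0;-0.01 0.002 0.0085 0 0.002 0;-0.014 0.002 0.0085 0 0.002 0;-0.014 0.002 0.0085 0 0.002 0'
```

```text
clock: 7.65
position: [563.2, -94.6, 30.2]
ee_rot: [-3.137, 0.002, -3.14]
wrist_force: [-10.9, -1.4, 43.7]
grip_width: 0.004
```

```bash
python3 -m pendant '-0.006 0.002 0.0085 0 0.002 0;-0.01 0.002 0.0085 0 0.002 0;-0.012 0.002 0.0085 0 0.002 0;-0.012 0.002 0.0085 0 0.002 0'
python3 - <<'E'
from h import *
st()
p,d=grab_frame("wrist");cv2.imwrite("pics/w8.png",p[:,:,::-1])
st()
E
```

```text
clock: 7.98
position: [566.4, -94.5, 30.1]
ee_rot: [-3.136, -0.0, -3.14]
wrist_force: [-12.3, -0.9, 43.9]
grip_width: 0.007
t 7.98 pos [566.4 -94.5  30.1] rpy [-3.136 -0.    -3.14 ] F [-12.3  -0.9  43.9] w 0.007
t 8.03 pos [566.4 -94.5  30.2] rpy [-3.136  0.    -3.14 ] F [-11.5  -0.3  42.9] w 0.007
```

View pics/w8.png

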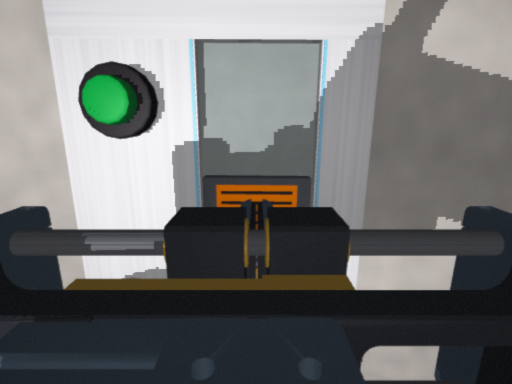

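Run:
```python
from h import *
np.set_printoptions(precision=1,suppress=True)
ci=camera_info("wrist")
for f in ("w6","w7","w8"):
    p=cv2.imread(f"pics/{f}.png")
    col=p[:,235:280].mean(1).astype(int); print(f,[(v,tuple(col[v])) for v in range(172,204)][::2] )
p=cv2.imread("pics/w8.png")
print([(v,int(p[v,235:280].mean())) for v in range(30,46)])
for v in (38,39,40,176,177,178,183,184,185): print(v,pix2w(ci,257,v,30))
```

```text
w6 [(172, (np.int64(94), np.int64(95), np.int64(90))), (174, (np.int64(94), np.int64(95), np.int64(91))), (176, (np.int64(94), np.int64(95), np.int64(90))), (178, (np.int64(94), np.int64(94), np.int64(90))), (180, (np.int64(94), np.int64(95), np.int64(90))), (182, (np.int64(88), np.int64(88), np.int64(84))), (184, (np.int64(40), np.int64(38), np.int64(37))), (186, (np.int64(54), np.int64(51), np.int64(49))), (188, (np.int64(61), np.int64(57), np.int64(55))), (190, (np.int64(61), np.int64(57), np.int64(55))), (192, (np.int64(54), np.int64(63), np.int64(93))), (194, (np.int64(0), np.int64(93), np.int64(185))), (196, (np.int64(0), np.int64(93), np.int64(186))), (198, (np.int64(2), np.int64(86), np.int64(171))), (200, (np.int64(31), np.int64(30), np.int64(33))), (202, (np.int64(27), np.int64(50), np.int64(78)))]
w7 [(172, (np.int64(95), np.int64(96), np.int64(91))), (174, (np.int64(95), np.int64(95), np.int64(91))), (176, (np.int64(95), np.int64(95), np.int64(91))), (178, (np.int64(94), np.int64(95), np.int64(91))), (180, (np.int64(94), np.int64(95), np.int64(91))), (182, (np.int64(89), 
[... 1049 characters left out ...]
))), (192, (np.int64(25), np.int64(29), np.int64(38))), (194, (np.int64(17), np.int64(67), np.int64(128))), (196, (np.int64(0), np.int64(94), np.int64(187))), (198, (np.int64(1), np.int64(93), np.int64(184))), (200, (np.int64(14), np.int64(78), np.int64(146))), (202, (np.int64(33), np.int64(33), np.int64(39)))]
[(30, 232), (31, 232), (32, 233), (33, 232), (34, 231), (35, 231), (36, 230), (37, 229), (38, 222), (39, 151), (40, 96), (41, 91), (42, 102), (43, 134), (44, 153), (45, 155)]
38 [453.  -93.9  30. ]
39 [453.5 -93.9  30. ]
40 [454.  -93.9  30. ]
176 [532.6 -93.7  30. ]
177 [533.3 -93.7  30. ]
178 [533.9 -93.7  30. ]
183 [537.2 -93.7  30. ]
184 [537.8 -93.7  30. ]
185 [538.5 -93.7  30. ]
```

The carrier's rear edge now sits at row 177, which is x ≈ 533.5. The lane's near end is at 453.4, so they are 80 mm apart, as they should be when home. The fingers also slipped forward over the pad at 12 N, so the stop is holding it. Now I'll lift straight up.

```bash
python3 -m pendant '0 0 -0.01 0 0 0;0 0 -0.03 0 0 0;0 0 -0.1 0 0 0;0 0 -0.2 0 0 0;0 0 -0.3 0 0 0;0 0 -0.4 0 0 0;0 0 -0.4 0 0 0'
python3 - <<'E'
from h import *
np.set_printoptions(precision=1,suppress=True)
st();rows([488,-172.6,75],np.pi)
ci=camera_info("wrist");p,d=grab_frame("wrist");cv2.imwrite("pics/w9.png",p[:,:,::-1])
np.save("w9_P.npy",ci["pose"])
p,d=grab_frame("side");cv2.imwrite("pics/side9.png",cv2.resize(p[170:310,170:370][:,:,::-1],None,fx=4,fy=4,interpolation=cv2.INTER_CUBIC))
E
```

```text
clock: 8.62
position: [568.5, -94.4, 134.5]
ee_rot: [-3.134, 0.006, -3.14]
wrist_force: [1.5, -0.2, 1.3]
grip_width: 0.005
t 8.62 pos [568.5 -94.4 134.5] rpy [-3.1  0.  -3.1] F [ 1.5 -0.2  1.3] w 0.005
share [ 0.3 -0.3  0.2] turn [-0.  0.  0.] n 4.0
```

View pics/w9.png

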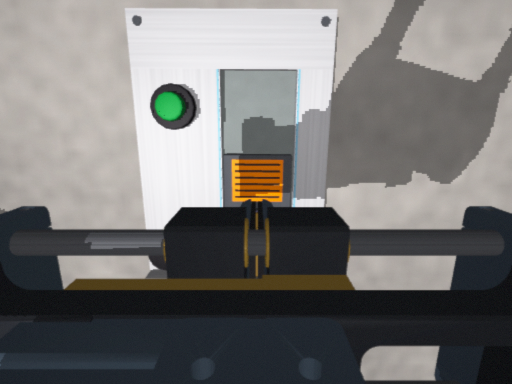

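View pics/side9.png

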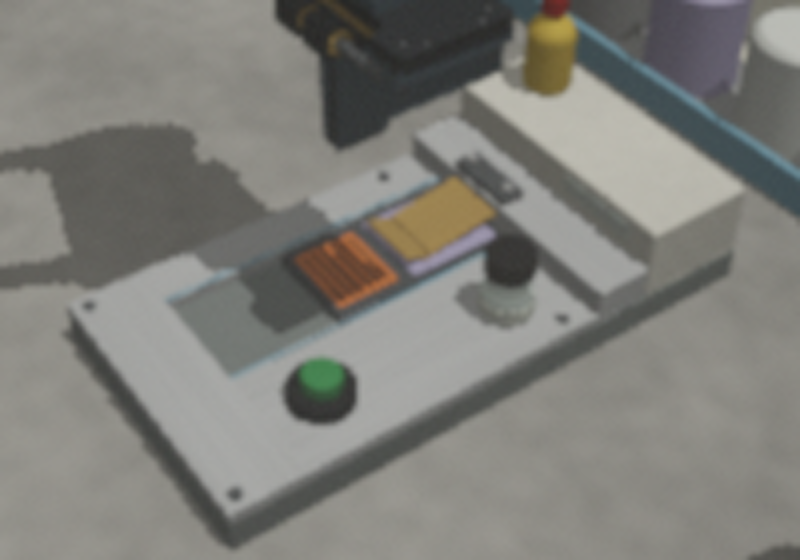

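The carrier lies flat and under the leaf, the jar and dropper bottle are standing, and the panel reaches the stop. I'll check the rear-edge distance again.

Run:
```python
from h import *
np.set_printoptions(precision=1,suppress=True)
P=np.load("w9_P.npy");ci=dict(camera_matrix=camera_info("wrist")["camera_matrix"],pose=P)
p=cv2.imread("pics/w9.png")
print([(v,int(p[v,272:288].mean())) for v in range(60,78)]);print([(v,int(p[v,240:276].mean())) for v in range(146,164)])
hsv=cv2.cvtColor(p,cv2.COLOR_BGR2HSV);m=cv2.inRange(hsv[:,225:290],(8,150,60),(28,255,255))[150:204]
v,u=np.nonzero(m);v=v+150;u=u+225;print("pad rows",v.min(),v.max(),"x",pix2w(ci,257,v.min()-.5,30),pix2w(ci,257,v.max()+.5,30))
for v in (68,69,153,154,155,156): print(v,pix2w(ci,257,v,30))
m=cv2.inRange(hsv,(45,120,60),(80,255,255));v,u=np.nonzero(m);print("button",pix2w(ci,u.mean(),v.mean(),52),len(u))
```

```text
[(60, 234), (61, 235), (62, 236), (63, 235), (64, 236), (65, 236), (66, 234), (67, 231), (68, 221), (69, 143), (70, 116), (71, 152), (72, 155), (73, 155), (74, 155), (75, 155), (76, 154), (77, 154)]
[(146, 97), (147, 97), (148, 97), (149, 97), (150, 97), (151, 99), (152, 98), (153, 88), (154, 48), (155, 52), (156, 59), (157, 59), (158, 63), (159, 78), (160, 97), (161, 97), (162, 94), (163, 76)]
pad rows 159 201 x [537.6 -94.2  30. ] [582.8 -94.1  30. ]
68 [452.8 -94.4  30. ]
69 [453.7 -94.4  30. ]
153 [532.1 -94.2  30. ]
154 [533.1 -94.2  30. ]
155 [534.1 -94.2  30. ]
156 [535.1 -94.2  30. ]
button [ 487.9 -172.3   52. ] 699
```

```bash
python3 -c "
from h import *
np.set_printoptions(precision=4,suppress=True)
rows([488,-172.5,65],np.pi)"
```

```text
share [ 0.3165 -0.3117  0.2652] turn [-0.0039  0.0011  0.0013] n 4.0
```

```bash
python3 -m pendant '0.1 -0.08 0 0 0 0;0.2 -0.18 0 -0.004 0.001 0.001;0.317 -0.312 0.02 -0.004 0.001 0.001;0.317 -0.312 0.1 -0.004 0.001 0.001;0.317 -0.312 0.2 -0.004 0.001 0.001;0.317 -0.312 0.265 -0.004 0.001 0.001;0.317 -0.312 0.265 -0.004 0.001 0.001;0.317 -0.312 0.265 -0.004 0.001 0.001'; python3 -c "
from h import *
np.set_printoptions(precision=4,suppress=True)
rows([488,-172.5,54],np.pi)"
```

```text
clock: 9.38
position: [486.9, -172.1, 64.0]
ee_rot: [3.14, -0.003, -3.141]
wrist_force: [-0.1, -0.2, -0.5]
grip_width: 0.005
share [-0.0044 -0.0016  0.04  ] turn [ 0.001  -0.0017  0.0002] n 1.0
```

Now one continuous press down to about z = 45, with a short dwell.

```bash
python3 -m pendant '-0.004 0 0.03 0 0 0;-0.004 0 0.045 0 0 0;-0.004 0 0.055 0 0 0;-0.004 0 0.065 0 0 0;-0.004 0 0.072 0 0 0;-0.004 0 0.075 0 0 0;-0.004 0 0.075 0 0 0;-0.004 0 0.075 0 0 0'
```

```text
clock: 10.05
position: [488.3, -172.1, 46.1]
ee_rot: [3.14, -0.001, -3.141]
wrist_force: [-1.8, 3.0, 15.9]
grip_width: 0.006
```

The tip is at z = 46.1 with 16 N on it, so the button has bottomed out (5 N spring). I'll add a little more within the same press, then release.

```bash
python3 -m pendant '0 0 0.005 0 0 0;0 0 0.006 0 0 0;0 0 0.006 0 0 0'; python3 -m pendant '0 0 -0.02 0 0 0;0 0 -0.06 0 0 0;0 0 -0.12 0 0 0;0 0 -0.25 0 0 0;0 0 -0.4 0 0 0;0 0 -0.5 0 0 0;0 0 -0.5 0 0 0;0 0 -0.5 0 0 0'
python3 - <<'E'
from h import *
np.set_printoptions(precision=1,suppress=True)
p,d=grab_frame("side");cv2.imwrite("pics/side10.png",cv2.resize(p[170:310,170:370][:,:,::-1],None,fx=4,fy=4,interpolation=cv2.INTER_CUBIC));cv2.imwrite("pics/side10f.png",p[:,:,::-1])
p,d=grab_frame("top");cv2.imwrite("pics/top10.png",p[:,:,::-1])
st()
E
```

```text
clock: 10.3
position: [488.4, -172.1, 45.9]
ee_rot: [3.141, -0.001, -3.141]
wrist_force: [-5.6, 3.2, 29.6]
grip_width: 0.002
clock: 10.97
position: [489.2, -172.5, 172.6]
ee_rot: [-3.141, 0.002, -3.141]
wrist_force: [0.2, 0.8, -0.2]
grip_width: 0.007
t 11.07 pos [ 488.  -172.   170.5] rpy [ 3.1 -0.  -3.1] F [-0.3 -0.3 -0.9] w 0.003
```

View pics/side10.png

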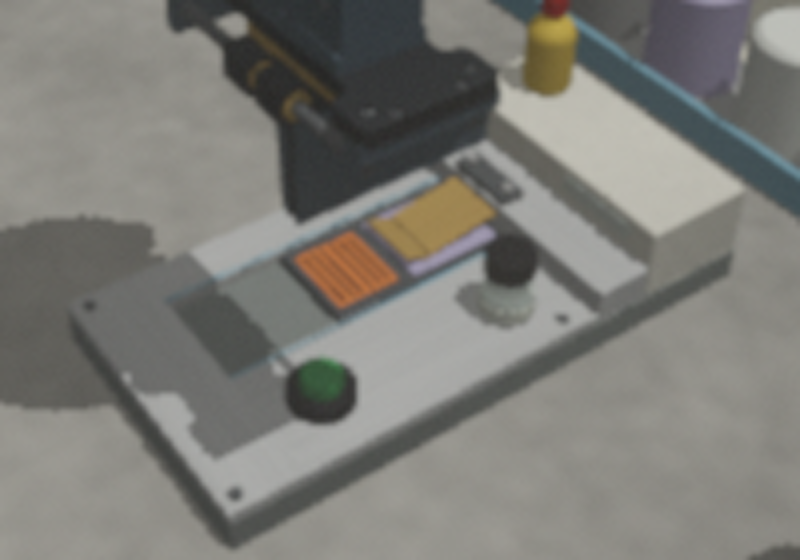

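View pics/top10.png

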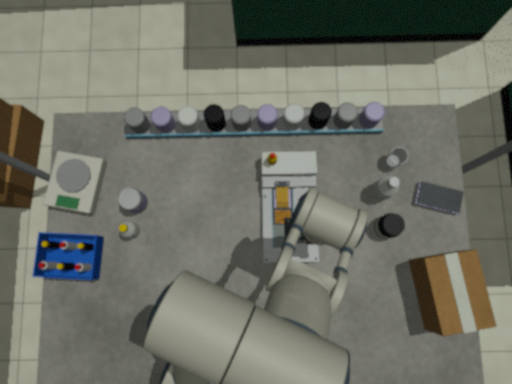

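The carrier is home under the leaf, flush in the lane. The button has come back up and all the bystanders are standing where they were. I'm handing in.

```bash
python3 -c "
from h import *
st();print(close_job())"
```

```text
t 11.07 pos [ 488.  -172.   170.5] rpy [ 3.141e+00 -1.000e-03 -3.141e+00] F [-0.3 -0.3 -0.9] w 0.003
the job is handed in; nothing more can be done
None
```

The carrier is home under the leaf spring and the start button was pressed once after that. I handed the job in at 11.1 s of the 48 s.

- **Slide:** I pressed the shut fingertips on the orange pad with 31–44 N and slid the carrier about 73 mm along the lane. At the stop the sideways force rose to about 12 N and the fingertips slipped roughly 4–5 mm forward over the pad. After lifting off, the carrier's rear edge measured 80.4 mm from the lane's near end; 80 mm is home, so they agree within the measuring error.
- **Button:** I pressed it to its full 6 mm in one press (16 N, then 30 N at the bottom) and let go. The last side picture shows it back up, though in shadow and not measured.
- **Last checks:** The final side and top pictures show the carrier flat and the jar, bottles and tin standing where they were. The gripper was touching nothing at z = 170 mm. None of the checks failed or disagreed.

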